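# Eject the yellow band module and stow it in its rack slot

## Robot

A 6-joint arm with a two-finger parallel gripper is mounted at the origin on the work surface. World frame = base frame: x ahead of the robot, y to its left, z up, the work surface at z = 0. Lengths are in mm, angles in rad, forces in N, time in s.
With the tool pointing down it reaches from about 300 to 775 mm from the base axis. Payload 14.6 kg.
Tool frame: the origin (TCP) lies between the finger pads; the fingertips stand 19 mm ahead of it and the grasp point (between the pads) is the TCP; z points along the fingers, y is the line along which they close (so a half turn about z gives the same grasp; the last joint's range is limited). The gripper opens to 94 mm and grips with 3 to 60 N. Pads are 16 mm wide; open, the fingers measure 119 mm over their backs; the gripper's body (75 mm by 177 mm) begins 78 mm behind the grasp point.
Start: joints at [1.133, 0.3, 1.521, -0, 1.321, -0.067], TCP at [199.295, 512.611, 198.246] pointing down, gripper open.
Joint ranges: [-3.03, 3.03], [-0.79, 2.21], [0.23, 2.52], [-1.04, 4.18], [0, 3.07], [-2.55, 2.55]. Speed limits (rad/s): [2.22, 2.22, 2.57, 3.14, 3.14, 3.14].

## Interface

Orientations are given as [roll, pitch, yaw] about the fixed x, y, z axes, in that order (R = Rz(yaw) Ry(pitch) Rx(roll)).
In Python, from cell import monitor, imaging, job, find_in, trace gives the robot as it stands. The module is installed in compiled form; this text tells all that it offers.
- The arm moves only by the tool arm_command, never from a script. Its argument "steps" is a list of rows, each a list of 5 numbers: the opening, from 0 (shut) to 1 (fully open), then the shift along the tool's x, y, z in mm, then the turn about the tool's z in degrees. In form: [[gripper, dx, dy, dz, turn], ...]. A call has 1 to 20 rows; each row is the pose to reach, as a shift and turn from the pose commanded when the call began, along the tool's axes at that moment; what a row does not reach only later rows make up. A row lasts 1/8 s, in which the tool goes at most 62.5 mm and 10.7 degrees, less where a joint would pass 70% of its speed; a pose out of reach is approached as far as the arm can. A call with a gripper value outside its range is refused whole. The fingers move at their own pace and stop on an object; "force" is the grip in N (left out, the last holds). Time passes only in rows, so rows that repeat a pose let the fingers close. It gives the time, the measured TCP pose, the force, the opening and the grip force at its end, in the units of the state.
- monitor.read_state(): the state, without advancing time (a new reading comes with each control period).
- imaging.camera(name): name is "scene" or "top" or "wrist"; returns a dict with "img" (400x640x3 uint8, red, green, blue), "mtx" (3x3 intrinsics, pixels), "D" ([k1, k2, p1, p2, k3] as OpenCV has them; the pictures are not rectified), "view" (4x4, takes a point from world to camera coordinates). Camera axes: x right, y down, z forward; pixel columns grow to the right and rows downward; lengths in mm; the calibration is good to about 2 mm. A picture is of the moment at which its call begins. There is no depth.
- job.sign_off(): hands the job in; it is judged then, once.
Trained networks look in a picture, given as the dict that the camera call returned (one of the last four; its "shot" number tells which), for a name from the list of things; names that differ only in an ending like _2 or _b are one class to them, and where a whole thing is asked for, a point or a joint stands for the part that bears it (a point fixed in the world has none). Each returns a list of dicts, best first, with "p" (0 to 1); they miss things now and then, are a little off and sometimes report something else, mostly with a low value. They report only what shows in the picture. A call takes as long as a camera call. They do not tell look-alikes from the thing itself.
- find_in(picture, target): "rect" ([centre column, centre row, width, height] in pixels, round what is visible of it).
- trace(picture, target): "region" (400x640 bool, what is visible of it) and "rect" ([centre column, centre row, width, height] in pixels, round what is visible of it).
The state is a dict: "clock": time; "joints": joint angles; "qd": joint speeds; "effort": joint torques, N m; "eef_pos": TCP position; "eef_rot": TCP orientation; "wrist_force": force on the tool from outside, world axes, zero at the start; "moment": the same for the moment, N m; "finger_gap": finger opening in mm; "finger_force": force on a finger pad.
Only numpy, scipy, OpenCV 4.12 (cv2) and the standard library are available. Lean on these libraries where they do the work, as an engineer would, in place of code of your own. Each camera call takes 0.05 s, during which the arm holds its last target. There are 200 camera calls.

## Task

We are finished on this band. Press the radio's red ejector rod all the way in so that the yellow band module rises out of its slot, then pull the module out and slide it edgewise, tongue down, into the empty cradle with the yellow labels on the pine rack, fully home; lower it in, do not let it drop. Leave the blue and green modules standing in their cradles.

Things in the scene. Friction and masses are not known exactly. Their poses are not given: they have to be found in the camera images.
- radio: Dark steel transceiver, fixed, 210 deep (x) x 230 wide (y) x 105 mm high, origin at the centre of its underside, front panel facing its -x. In its flat top is the module well, 67 (x) x 13 mm (y), with a thin aluminium bezel, centred at (-5, -30) mm in the radio frame; the ejector rod stands at (-65, -30) mm. The rest of the top is clear
- ejector (a joint): Travel of the ejector rod, m: 0 = out, as at the start; grows as it is pushed straight down, hard stop at 0.020. About 5 to 8 N moves it; no return spring, it stays where it is left. By a rocker inside, each mm pressed raises the seated module 1.25 mm (25 mm in all)
- ejector_cap (a point): Centre of the top face of the red rod cap, 18 mm diameter, 9 mm thick, on a 9 mm steel rod. It stands 37 mm above the radio's top when out and 17 mm when fully pressed
- module_yellow: Band module to stow: flat, 64 wide (its x) x 10 thick (its y) x 85 mm tall (its z), 60 to 130 g, aluminium, top 14 mm yellow. Origin at the centre of its lowest edge. The lowest 8 mm are a narrower board tongue, 44 x 4 mm. At the start it is in the radio's well, axes parallel to the radio's, top flush with the radio's top; ejected it stands 25 mm proud by itself. Either way round fits
- rack: Pine board, fixed, 136 (x) x 230 (y) x 18 mm, origin at the centre of its underside. Three black plastic cradles stand on it in a row along its y, 70 mm apart, slots parallel to its x; which cradle is where varies
- guide_yellow: Empty cradle with yellow sloped labels at both ends: fixed, 84 (x) x 26 (y) x 60 mm high, origin at the centre of its underside, on the pine board. Two U-channels take the module's narrow edges (middle 47 mm open); inside 67 (x) x 13 mm (y), flared to about 75 x 21 mm over the top 10 mm. A module fully home is upright, along x, its origin 6 mm above the cradle's, top 31 mm above the mouth
- module_blue: Like the yellow module, with a blue top band; stands in the cradle with blue labels. Leave it there
- module_green: Like the yellow module, with a green top band; stands in the cradle with green labels. Leave it there
Not all that is in view belongs to the job. What is shaped like the module_yellow but orange is not meant.

How it is judged:
By the outcome, as a careful person would: the job done as asked, in the order asked, and still so for the second after the job is handed in, with the robot touching nothing.
It also fails if it takes over 58 s, if anything falls off the work surface, if the arm or the gripper's body presses on something with over 40 N, if the wrist force passes 120 N, or if a joint passes its speed limit or range.

## Working session

There is one attempt and no reset: what is moved stays moved. The work goes in short steps, Python scripts to look and compute and a tool call to move; the robot and the scene stay as the last step left them, time stands still between calls to the robot, and variables do not carry over. Pictures are saved under pics/ and viewed, at most 10 in all, crops included, and the job is handed in when it is done.

Besides the shell and the picture viewer there is one more tool, called after ">>>" as a command line: name --pt "numbers of a row" for each row, then --argument value for the rest. arm_command: Moves the arm, as the interface text tells. Its arguments: {"type":"object","properties":{"steps":{"type":"array","items":{"type":"array","items":{"type":"number"}}},"force":{"type":"number"}},"required":["steps"]}

```bash
mkdir -p pics; cat > h.py <<'E'
import numpy as np, cv2
from cell import monitor, imaging, job, find_in, trace
def shot(n,f=None):
    c=imaging.camera(n)
    if f: cv2.imwrite('pics/'+f,cv2.cvtColor(c['img'],cv2.COLOR_RGB2BGR))
    return c
def ray(c,px,z):
    u=cv2.undistortPoints(np.array([[px]],float),c['mtx'],c['D'])[0,0]
    V=c['view'];R,t=V[:3,:3],V[:3,3]
    o=-R.T@t;d=R.T@np.array([u[0],u[1],1]);return o+d*(z-o[2])/d[2]
def proj(c,P):
    P=np.atleast_2d(np.array(P,float))
    V=c['view'];return cv2.projectPoints(P.reshape(-1,1,3),cv2.Rodrigues(V[:3,:3])[0],V[:3,3],c['mtx'],c['D'])[0][:,0]
E
python3 - <<'E'
from h import *
s=monitor.read_state();print(s)
cs=[shot(n,n+'0.png') for n in('top','scene')]
for c in cs:
    print(np.round(-c['view'][:3,:3].T@c['view'][:3,3]))
    for t in('radio','ejector_cap','module_yellow','guide_yellow','rack','module_blue','module_green'):
        print(t,[(np.round(r['rect']),round(r['p'],2)) for r in find_in(c,t)[:3]])
a=np.vstack([cv2.imread('pics/top0.png')]);
E
```

```text
{'clock': 0.0, 'joints': array([ 1.13339824e+00,  3.00466807e-01,  1.52157574e+00, -1.26965606e-05,
        1.32068510e+00, -6.66098063e-02]), 'qd': array([-5.53226391e-04, -1.92597018e-04, -2.33588993e-03,  2.30714601e-03,
        8.39017832e-05,  1.90319532e-03]), 'effort': array([ 1.44872138e-03, -5.31806695e+01, -3.52733874e+01,  7.09446031e-02,
        2.43432366e-02, -8.04072056e-05]), 'eef_pos': array([199.19100219, 512.37806371, 197.6909466 ]), 'eef_rot': array([-3.14045936e+00, -6.32750796e-05,  2.77080749e+00]), 'wrist_force': array([-0.34334894,  1.03879178,  0.34282323]), 'moment': array([0.04135641, 0.02667893, 0.04103468]), 'finger_force': 0.0, 'finger_gap': 94.11051183777423}
[423. -37. 922.]
radio [(array([184., 177., 133., 122.]), 0.7)]
ejector_cap [(array([192., 199.,   8.,   6.]), 0.48), (array([196., 175.,   8.,  30.]), 0.44)]
module_yellow [(array([275., 183.,   9.,  33.]), 0.53), (array([340., 190.,  13.,  35.]), 0.45)]
guide_yellow [(array([371., 190.,  20.,  48.]), 0.95)]
rack [(array([369., 193., 104.,  68.]), 0.83)]
module_blue [(array([403., 184.,  14.,  34.]), 0.54), (array([196., 173.,   8.,  28.]), 0.41)]
module_green [(array([341., 190.,  12.,  36.]), 0.65)]
[1062.  350.  968.]
radio [(array([412., 294., 151., 150.]), 0.7)]
ejector_cap [(array([416., 242.,  10.,  14.]), 0.43)]
module_yellow [(array([403., 270.,  15.,  31.]), 0.68), (array([338., 241.,  14.,  42.]), 0.61)]
guide_yellow [(array([267., 195.,  30.,  49.]), 0.68)]
rack [(array([268., 208., 111.,  77.]), 0.94)]
module_blue [(array([239., 172.,  25.,  34.]), 0.77)]
module_green [(array([291., 195.,  22.,  28.]), 0.58)]
```

View pics/top0.png

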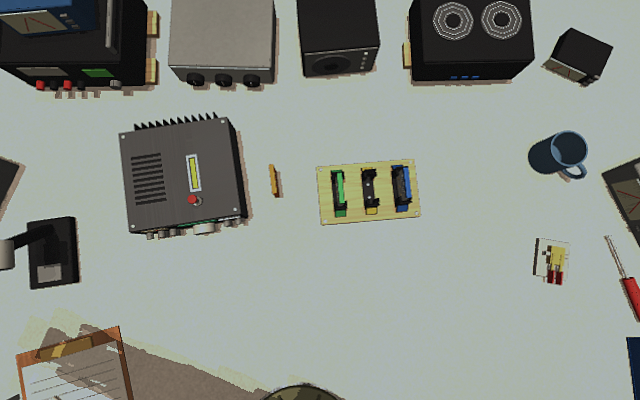

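View pics/scene0.png

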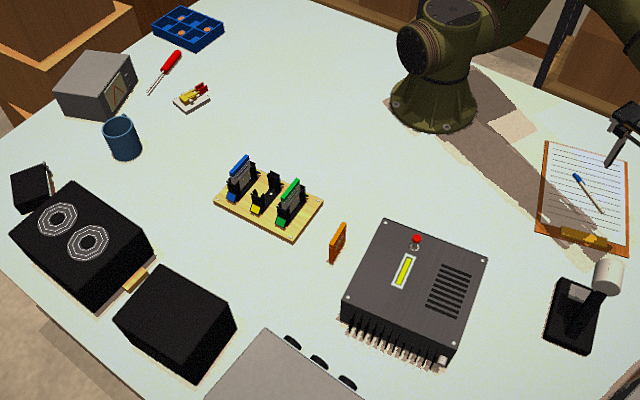

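The top view shows the yellow strip in the radio at (194,174) and the red cap at (194,199). The empty yellow-labelled cradle is in the middle of the rack at (370,190), and the orange look-alike stands at (275,181). The scene view agrees: strip at (403,272), cap at (416,240), cradle at (267,195).

```bash
python3 - <<'E'
from h import *
def blob(c,box,lo,hi):
    x0,y0,x1,y1=box;h=cv2.cvtColor(c['img'],cv2.COLOR_RGB2HSV)
    m=cv2.inRange(h,lo,hi);k=np.zeros_like(m);k[y0:y1,x0:x1]=m[y0:y1,x0:x1]
    n,l,s,ce=cv2.connectedComponentsWithStats(k);i=1+np.argmax(s[1:,4]);return np.argwhere(l==i)[:,::-1].astype(np.float32)
def rect(c,pts,z):
    P=np.array([ray(c,p,z)[:2] for p in pts],np.float32);(cx,cy),wh,a=cv2.minAreaRect(P);return np.round([cx,cy,*wh,a],1),np.round(P.mean(0),1)
T=shot('top');S=shot('scene')
for c,by,br,bk in((T,(175,145,215,195),(180,190,210,210),(305,150,435,235)),(S,(385,250,425,295),(405,228,428,250),(200,160,335,250))):
    print('yel',rect(c,blob(c,by,(22,110,90),(35,255,255)),105))
    p=blob(c,br,(0,130,80),(8,255,255));print('red',p.mean(0),len(p),rect(c,p,142)[1])
    print('rack',rect(c,blob(c,bk,(12,30,90),(32,160,255)),18))
    for t in ('guide_yellow',):
        g=trace(c,t)[0];print(t,g['rect'],rect(c,np.argwhere(g['region'])[:,::-1],48))
E
```

```text
yel (array([582. , 208.3,  63.1,  10.2,   8.1]), array([581.5, 208.1], dtype=float32))
red [191.63235 198.63235] 68 [522.4 199.5]
rack (array([ 546.4, -167.4,  137.2,  231.6,    3.9]), array([ 532.1, -182. ], dtype=float32))
guide_yellow [369.6, 191.3, 15.9, 47.0] (array([ 544.6, -168.7,  105.3,   35.2,    3.6]), array([ 543.6, -167.3], dtype=float32))
yel (array([582. , 208. ,  64.6,  10.8,   8.4]), array([582.5, 208.1], dtype=float32))
red [416.2388  237.85075] 67 [524.5 199.5]
rack (array([ 553.8, -164. ,  145.9,  238.3,    3.6]), array([ 563.5, -145.8], dtype=float32))
guide_yellow [265.0, 194.1, 31.7, 47.2] (array([ 550.9, -169. ,  123.3,   58.8,    6.6]), array([ 554.5, -163.1], dtype=float32))
```

```bash
cat >> h.py <<'E'
def go(x,y,z,yawdeg,s=None):
    s=s or monitor.read_state();p=np.array(s['eef_pos']);from scipy.spatial.transform import Rotation as Ro
    R=Ro.from_euler('xyz',s['eef_rot']).as_matrix();d=R.T@(np.array([x,y,z])-p)
    t=(np.degrees(s['eef_rot'][2])-yawdeg+180)%360-180
    print('shift',np.round(d,1),'turn',round(t,1))
E
python3 -c "
from h import *
go(523,199.4,185,188.3)"
```

```text
shift [-415.2 -174.6   13.3] turn -29.5
```

>>> arm_command --pt "0 -415 -174.5 13 -29.5" --pt "0 -415 -174.5 13 -29.5" --pt "0 -415 -174.5 13 -29.5" --pt "0 -415 -174.5 13 -29.5" --pt "0 -415 -174.5 13 -29.5" --pt "0 -415 -174.5 13 -29.5" --pt "0 -415 -174.5 13 -29.5" --pt "0 -415 -174.5 13 -29.5" --pt "0 -415 -174.5 13 -29.5" --pt "0 -415 -174.5 13 -29.5" --pt "0 -415 -174.5 13 -29.5" --pt "0 -415 -174.5 13 -29.5" --pt "0 -415 -174.5 13 -29.5" --pt "0 -415 -174.5 13 -29.5" --force 20

```text
clock: 2.75
eef_pos: [522.8, 199.7, 185.3]
eef_rot: [-3.142, 0.0, -2.997]
wrist_force: [0.0, 1.2, -0.0]
finger_gap: 0.6
finger_force: 0.0
```

```bash
python3 -c "
from h import *
go(523,199.4,141,188.3)
c=shot('wrist','w1.png')"
```

```text
shift [-0.2 -0.3 44.3] turn -0.0
```

View pics/w1.png

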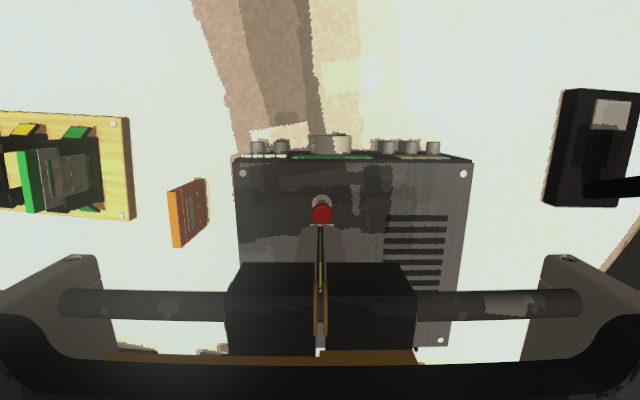

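The closed fingers at (321,240) line up with the red cap at (321,213). I'll press it in slowly.

>>> arm_command --pt "0 0 0 15 0" --pt "0 0 0 22 0" --pt "0 0 0 26 0" --pt "0 0 0 29 0" --pt "0 0 0 32 0" --pt "0 0 0 35 0" --pt "0 0 0 38 0" --pt "0 0 0 40 0" --pt "0 0 0 42 0" --pt "0 0 0 43 0" --pt "0 0 0 44 0" --pt "0 0 0 44 0"

```text
clock: 4.3
eef_pos: [522.8, 199.6, 141.2]
eef_rot: [-3.142, -0.0, -2.998]
wrist_force: [-0.1, -0.6, -0.9]
finger_gap: 1.1
finger_force: 0.0
```

>>> arm_command --pt "0 0 0 0.5 0" --pt "0 0 0 1 0" --pt "0 0 0 1.5 0" --pt "0 0 0 2 0" --pt "0 0 0 2 0"

```text
clock: 4.92
eef_pos: [522.8, 199.6, 139.2]
eef_rot: [-3.142, -0.0, -2.998]
wrist_force: [-0.5, -0.5, 0.0]
finger_gap: 0.8
finger_force: 0.0
```

```bash
python3 -c "
from h import *
c=shot('scene');w=shot('wrist')
a=cv2.resize(c['img'][200:320,340:480],None,fx=4,fy=4)
b=cv2.resize(w['img'][150:350,200:450],None,fx=2,fy=2)[:400,:240+0+260]
print(a.shape,b.shape)
o=np.zeros((480+0,560+240,3),np.uint8);o[:,:560]=a;o[:300,560:]=cv2.resize(w['img'][150:350,240:400],(240,300))
cv2.imwrite('pics/p2.png',o[:,:,::-1])"
```

```text
(480, 560, 3) (400, 500, 3)
```

View pics/p2.png

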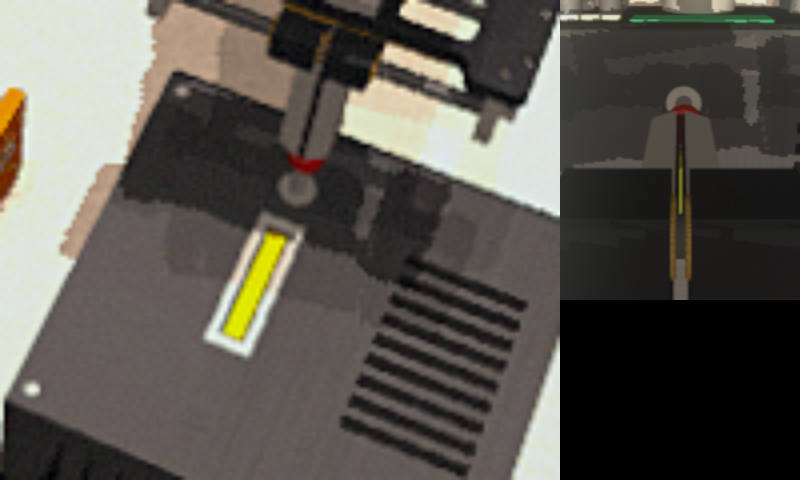

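```bash
python3 -c "
from h import *
c=shot('scene');w=shot('wrist');s=monitor.read_state();print(s['eef_pos'],s['finger_gap'],s['wrist_force'])
P=[[522.6,199.4,z] for z in (142,122,105)]+[[522.8,199.6,120],[582,208,105],[582,208,130]]
for k in(c,w):
    print(np.round(proj(k,P),1).tolist())
    h=cv2.cvtColor(k['img'],cv2.COLOR_RGB2HSV);m=cv2.inRange(h,(0,130,60),(8,255,255));m[:150]=0;m[300:]=0;m[:,:300]=0;m[:,430:]=0
    q=np.argwhere(m)[:,::-1];print(len(q),q.mean(0),q.min(0),q.max(0))
    m=cv2.inRange(h,(22,120,90),(35,255,255));m[:230]=0;m[320:]=0;m[:,:300]=0;m[:,:380]=0;m[:,430:]=0
    q=np.argwhere(m)[:,::-1];print('yel',len(q),q.mean(0) if len(q) else 0)
"
```

```text
[522.85311532 199.59180423 139.24267937] -0.1064508879315253 [-0.34040829  0.23231737  0.19982586]
[[416.6, 237.1], [415.2, 242.5], [414.0, 247.0], [415.1, 243.2], [403.4, 270.5], [405.1, 264.1]]
45 [374.37777778 242.37777778] [329 225] [420 263]
yel 158 [403.20886076 270.93037975]
[[319.3, 234.7], [319.3, 224.9], [319.4, 217.9], [319.6, 224.3], [319.3, 283.6], [319.2, 300.5]]
83 [323.06024096 222.71084337] [314 220] [333 226]
yel 0 0
```

The picture shows the fingertips at about (415,239), just above the cap, and the module still flush. The tips seem to sit higher than 19 mm ahead of the TCP, so I'll keep going down and watch the force.

>>> arm_command --pt "0 0 0 1 0" --pt "0 0 0 2 0" --pt "0 0 0 3 0" --pt "0 0 0 4 0" --pt "0 0 0 5 0" --pt "0 0 0 6 0" --pt "0 0 0 7 0" --pt "0 0 0 8 0"

```text
clock: 6.12
eef_pos: [523.0, 199.6, 131.7]
eef_rot: [3.142, 0.001, -2.997]
wrist_force: [-2.1, 0.2, 6.1]
finger_gap: 0.9
finger_force: 2.8
```

```bash
cat > q.py <<'E'
from h import *
import sys
c=shot('scene');w=shot('wrist');s=monitor.read_state();print(s['eef_pos'],s['finger_gap'],s['wrist_force'])
o=np.zeros((480,800,3),np.uint8);o[:,:560]=cv2.resize(c['img'][200:320,340:480],None,fx=4,fy=4);o[:300,560:]=cv2.resize(w['img'][150:350,240:400],(240,300))
cv2.imwrite('pics/'+sys.argv[1],o[:,:,::-1])
h=cv2.cvtColor(c['img'],cv2.COLOR_RGB2HSV)
m=cv2.inRange(h,(22,120,90),(35,255,255));m[:230]=0;m[320:]=0;m[:,:380]=0;m[:,430:]=0
q=np.argwhere(m)[:,::-1];print('yel',len(q),q.mean(0))
m=cv2.inRange(h,(0,130,60),(8,255,255));m[:230]=0;m[255:]=0;m[:,:405]=0;m[:,430:]=0
q=np.argwhere(m)[:,::-1];print('red',len(q),q.min(0),q.max(0))
E
python3 q.py p3.png
```

```text
[522.91884724 199.61826147 131.59857991] 0.6262822060262042 [-0.73111824 -0.32550846  4.58768197]
yel 162 [403.42592593 270.16049383]
red 17 [412 241] [419 244]
```

>>> arm_command --pt "0 0 0 2 0" --pt "0 0 0 4 0" --pt "0 0 0 6 0" --pt "0 0 0 8 0" --pt "0 0 0 10 0" --pt "0 0 0 11 0" --pt "0 0 0 12 0" --pt "0 0 0 13 0" --pt "0 0 0 14 0"

```text
clock: 7.35
eef_pos: [523.0, 199.6, 117.6]
eef_rot: [3.142, 0.0, -2.998]
wrist_force: [-1.5, -0.6, 5.0]
finger_gap: 0.1
finger_force: 2.8
```

```bash
python3 q.py p4.png
```

```text
[522.91944713 199.58807243 117.50113928] 0.7728836618455296 [-2.13756072 -0.52517262  4.32980155]
yel 164 [404.65853659 265.99390244]
red 14 [411 244] [418 247]
```

View pics/p4.png

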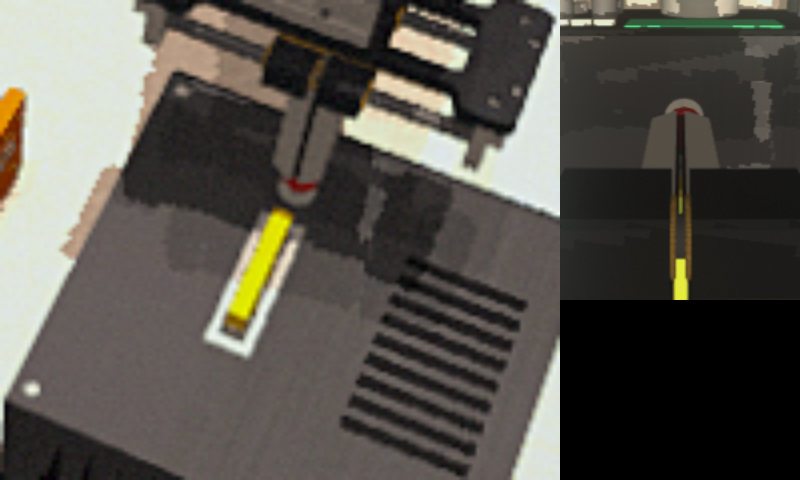

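The module is rising: its yellow top is now at (404.6,266). I'll continue to the hard stop.

>>> arm_command --pt "0 0 0 1 0" --pt "0 0 0 2 0" --pt "0 0 0 3 0" --pt "0 0 0 3.5 0" --pt "0 0 0 4 0"

```text
clock: 8.07
eef_pos: [523.2, 199.7, 114.9]
eef_rot: [3.141, 0.002, -2.997]
wrist_force: [-9.4, -2.4, 20.7]
finger_gap: 0.2
finger_force: 10.5
```

The force has risen to 21 N at the hard stop. By contact, the tips are at about TCP z + 7 mm (cap top 122, TCP 115). Next I lift and move over the module with the fingers part open.

>>> arm_command --pt "0 0 0 -20 0" --pt "0 0 0 -50 0" --pt "0.45 -59.5 0 -60 0" --pt "0.45 -59.5 0 -60 0" --pt "0.45 -59.5 0 -60 0" --pt "0.45 -59.5 0 -60 0" --pt "0.45 -59.5 0 -60 0"

```text
clock: 8.95
eef_pos: [581.2, 208.1, 173.5]
eef_rot: [3.142, 0.0, -2.997]
wrist_force: [-0.1, 0.0, 0.3]
finger_gap: 41.9
finger_force: 0.0
```

```bash
python3 - <<'E'
from h import *
s=monitor.read_state();p=s['eef_pos'];print(p,s['finger_gap'],s['wrist_force'])
go(582,208,150,188.3)
c=shot('scene');w=shot('wrist');t=shot('top')
y=p+[0,0,0];a=np.radians(8.3);n=np.array([-np.sin(a),np.cos(a),0]);g=s['finger_gap']/2
for off in(-19,0,7):
    print(off,[np.round(proj(k,[p+[0,0,off]+n*g,p+[0,0,off]-n*g]),0).tolist() for k in(c,w)])
for k,z in((c,130),(t,130)):
    h=cv2.cvtColor(k['img'],cv2.COLOR_RGB2HSV);m=cv2.inRange(h,(25,200,180),(35,255,255));b=(380,240,425,300) if k is c else (175,140,215,195)
    z0=np.zeros_like(m);z0[b[1]:b[3],b[0]:b[2]]=m[b[1]:b[3],b[0]:b[2]];q=np.argwhere(z0)[:,::-1].astype(float)
    P=np.array([ray(k,i,z)[:2] for i in q],np.float32);print(len(q),cv2.minAreaRect(P) if len(q) else 0)
o=np.zeros((480,800,3),np.uint8);o[:,:480]=cv2.resize(c['img'][180:300,340:460],None,fx=4,fy=4);o[:,480:]=cv2.resize(w['img'][150:390,240:400],None,fx=2,fy=2)
cv2.imwrite('pics/p5.png',o[:,:,::-1])
E
```

```text
[581.24432274 208.11958832 173.50782974] 41.94663356443113 [-0.13796766  0.03869967  0.30128027]
shift [-0.7 -0.2 23.5] turn -0.0
-19 [[[417.0, 262.0], [397.0, 253.0]], [[347.0, 224.0], [292.0, 224.0]]]
0 [[[419.0, 256.0], [398.0, 248.0]], [[350.0, 233.0], [289.0, 233.0]]]
7 [[[420.0, 255.0], [398.0, 246.0]], [[351.0, 237.0], [288.0, 237.0]]]
16 ((611.3092041015625, 212.43008422851562), (6.396453380584717, 9.678481101989746), 34.07182312011719)
0 0
```

View pics/p5.png

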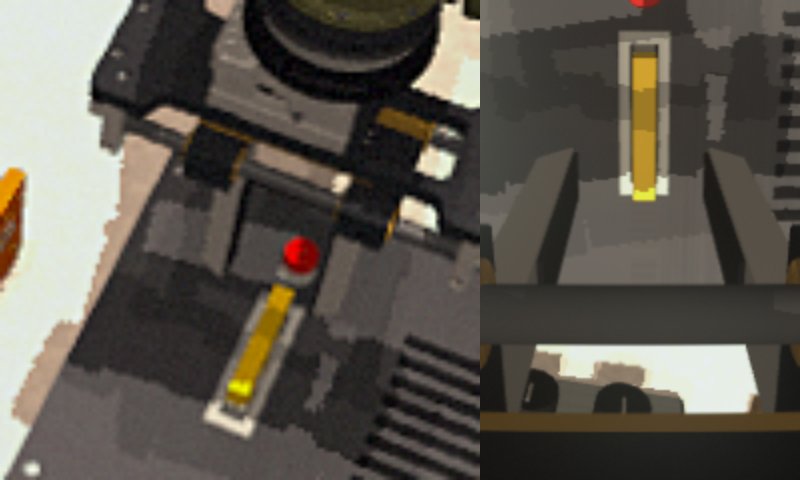

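The module stands proud, its near end at about (400,277). The fingertips at (395,248) and (422,258) straddle it and are at about the reported TCP height, which fits the contact result. I'll go down until the tips are near z = 111 and grip.

>>> arm_command --pt "0.45 -0.7 0 25 0" --pt "0.45 -0.7 0 45 0" --pt "0.45 -0.7 0 55 0" --pt "0.45 -0.7 0 62 0" --pt "0.45 -0.7 0 66 0" --pt "0.45 -0.7 0 69 0" --pt "0.45 -0.7 0 69.5 0" --pt "0.05 -0.7 0 69.5 0" --pt "0.05 -0.7 0 69.5 0" --pt "0.05 -0.7 0 69.5 0" --pt "0.05 -0.7 0 69.5 0" --pt "0.05 -0.7 0 69.5 0" --pt "0.05 -0.7 0 69.5 0" --force 25

```text
clock: 10.72
eef_pos: [582.5, 208.3, 103.8]
eef_rot: [3.142, 0.0, -2.997]
wrist_force: [-0.8, -0.1, 0.9]
finger_gap: 9.8
finger_force: 25.0
```

>>> arm_command --pt "0.05 0 0 -4 0" --pt "0.05 0 0 -10 0" --pt "0.05 0 0 -18 0" --pt "0.05 0 0 -28 0" --pt "0.05 0 0 -40 0" --pt "0.05 0 0 -55 0" --pt "0.05 0 0 -70 0" --pt "0.05 0 0 -85 0" --pt "0.05 0 0 -95 0" --pt "0.05 0 0 -95 0"

```text
clock: 11.98
eef_pos: [582.7, 208.3, 199.5]
eef_rot: [3.141, 0.001, -2.998]
wrist_force: [0.3, -0.5, -2.0]
finger_gap: 9.8
finger_force: 25.0
```

```bash
python3 -c "
from h import *
s=monitor.read_state();print(s['eef_pos'],s['finger_gap'],s['wrist_force'])
go(547,-167.5,198,183.9)
shot('scene','s6.png')"
```

```text
[582.66665462 208.28916782 199.52444583] 9.815104546860722 [ 0.2627279  -0.5380033  -1.99130642]
shift [  89.2 -366.8    1.4] turn 4.4
```

View pics/s6.png

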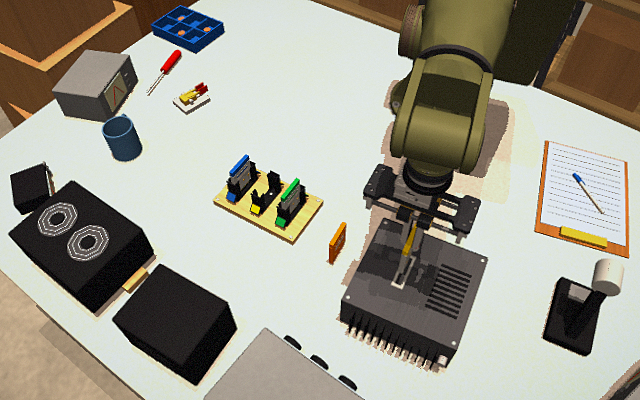

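The module is held clear at about (410,250), and the rack is undisturbed. I'll locate the yellow cradle as the midpoint between the blue and green module tops (z = 109).

```bash
python3 - <<'E'
from h import *
for n,b in(('top',(315,155,425,225)),('scene',(210,145,330,245))):
    c=shot(n);h=cv2.cvtColor(c['img'],cv2.COLOR_RGB2HSV);C=[]
    for lo,hi in(((45,120,110),(80,255,255)),((100,120,110),(125,255,255)),((22,110,60),(35,255,255))):
        m=cv2.inRange(h,lo,hi);k=np.zeros_like(m);k[b[1]:b[3],b[0]:b[2]]=m[b[1]:b[3],b[0]:b[2]]
        N,l,s,ce=cv2.connectedComponentsWithStats(k)
        for i in np.argsort(-s[1:,4])[:2]+1:
            q=np.argwhere(l==i)[:,::-1].astype(float);z=109 if hi[0]!=35 else 40
            P=np.array([ray(c,p,z)[:2] for p in q],np.float32);R=cv2.minAreaRect(P)
            print(n,lo[0],len(q),np.round(ce[i],1),np.round([*R[0],*R[1],R[2]],1))
E
```

```text
top 45 145 [340.1 187.5] [543.3 -97.4  61.8  10.9   3.1]
top 45 46 [339.9 213.2] [489.1 -95.4  16.6  10.3  88.7]
top 100 140 [406.8 182.4] [ 550.9 -236.6   62.     9.7    3.3]
top 100 47 [402.1 207.9] [ 498.7 -223.8   16.8   10.4   88.8]
top 22 76 [371.1 210.2] [ 499.9 -170.    22.7   15.7   88.7]
top 22 28 [366.  168.2] [ 595.7 -163.6   20.6    6.9   88.8]
scene 45 99 [289.4 188.2] [544.7 -98.2  63.7   9.5   3.9]
scene 45 67 [280.1 221.5] [627.9 -61.1  17.   23.4   4.2]
scene 100 80 [238.5 163.5] [ 553.6 -237.9   61.6    9.1    4.5]
scene 100 59 [230.6 196.5] [ 636.6 -190.4   16.6   24.3    4.3]
scene 22 1906 [269.5 208.4] [ 561.4 -155.7  130.8  223.2    3.8]
scene 22 37 [284.5 184.7] [ 501.4 -149.5   35.4   17.    56.2]
```

>>> arm_command --pt "0.05 13 -50 0 1" --pt "0.05 26 -110 0 2" --pt "0.05 39 -170 0 3" --pt "0.05 55 -230 0 4" --pt "0.05 70 -290 0 4.4" --pt "0.05 82 -340 0 4.4" --pt "0.05 89 -362 0 4.4" --pt "0.05 89 -367 0 4.4" --pt "0.05 89 -367 0 4.4" --pt "0.05 89 -367 0 4.4"

```text
clock: 13.38
eef_pos: [547.3, -166.7, 198.7]
eef_rot: [3.141, -0.0, -3.073]
wrist_force: [-0.2, -0.2, -0.9]
finger_gap: 9.4
finger_force: 25.0
```

```bash
python3 - <<'E'
from h import *
s=monitor.read_state();print(s['eef_pos'],s['finger_gap'],s['wrist_force'])
c=shot('scene');w=shot('wrist')
o=np.zeros((480,800,3),np.uint8);o[:,:400]=cv2.resize(c['img'][130:250,210:310],None,fx=4,fy=4);o[:,400:]=cv2.resize(w['img'][120:360,220:420],None,fx=2,fy=2)
cv2.imwrite('pics/p7.png',o[:,:,::-1])
E
```

```text
[ 547.28456908 -166.65062213  198.67862454] 9.40298613101372 [-0.15811703 -0.16322573 -0.92127294]
```

View pics/p7.png

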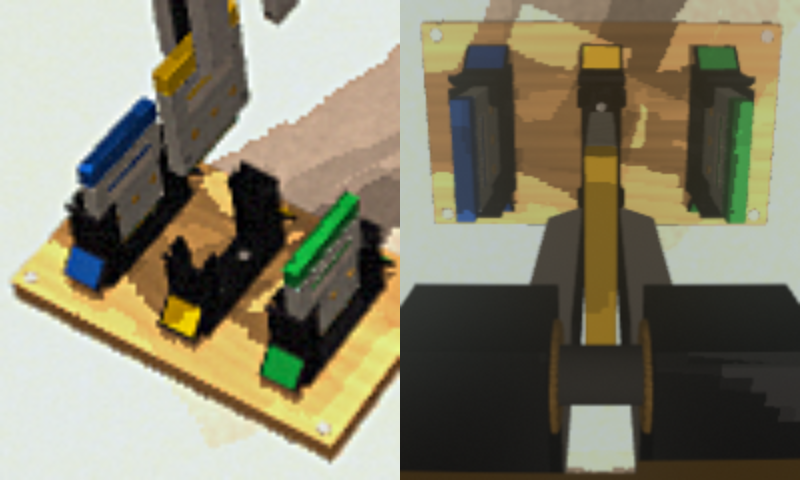

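The module hangs upright over the middle cradle (yellow label at wrist (600,58)) and between the blue and green ones. I shift about 1 mm, lower to just inside the flare, and check the force.

>>> arm_command --pt "0.05 -1.2 -0.9 10 0.2" --pt "0.05 -1.2 -0.9 25 0.2" --pt "0.05 -1.2 -0.9 40 0.2" --pt "0.05 -1.2 -0.9 50 0.2" --pt "0.05 -1.2 -0.9 57 0.2" --pt "0.05 -1.2 -0.9 61 0.2" --pt "0.05 -1.2 -0.9 64 0.2" --pt "0.05 -1.2 -0.9 67 0.2" --pt "0.05 -1.2 -0.9 70 0.2" --pt "0.05 -1.2 -0.9 73 0.2" --pt "0.05 -1.2 -0.9 76 0.2"

```text
clock: 14.85
eef_pos: [548.3, -168.6, 122.6]
eef_rot: [-3.142, 0.0, -3.078]
wrist_force: [0.9, 0.0, -1.1]
finger_gap: 9.6
finger_force: 25.0
```

>>> arm_command --pt "0.05 0 0.7 2 0" --pt "0.05 0 0.7 4 0" --pt "0.05 0 0.7 6 0" --pt "0.05 0 0.7 8 0" --pt "0.05 0 0.7 10 0" --pt "0.05 0 0.7 12 0" --pt "0.05 0 0.7 14 0" --pt "0.05 0 0.7 16 0"

```text
clock: 15.85
eef_pos: [548.2, -167.9, 106.6]
eef_rot: [3.142, -0.0, -3.078]
wrist_force: [-0.5, 0.4, -1.5]
finger_gap: 10.0
finger_force: 25.0
```

No contact force, and the body is well below the flare. I'll lower it the rest of the way.

>>> arm_command --pt "0.05 0 0 3 0" --pt "0.05 0 0 6 0" --pt "0.05 0 0 9 0" --pt "0.05 0 0 12 0" --pt "0.05 0 0 15 0" --pt "0.05 0 0 18 0" --pt "0.05 0 0 20 0" --pt "0.05 0 0 21.5 0" --pt "0.05 0 0 22.5 0" --pt "0.05 0 0 23.2 0"

```text
clock: 17.1
eef_pos: [548.3, -167.9, 83.5]
eef_rot: [-3.142, 0.0, -3.078]
wrist_force: [0.6, 0.1, -1.5]
finger_gap: 10.0
finger_force: 25.0
```

>>> arm_command --pt "0.05 0 0 0.5 0" --pt "0.05 0 0 1 0" --pt "0.05 0 0 1.5 0" --pt "0.05 0 0 2 0" --pt "0.05 0 0 2 0"

```text
clock: 17.73
eef_pos: [548.7, -168.0, 82.8]
eef_rot: [-3.141, 0.001, -3.078]
wrist_force: [-3.4, 0.7, 11.3]
finger_gap: 10.0
finger_force: 25.0
```

The module seats at TCP z 82.8, exactly as predicted. I release and withdraw.

>>> arm_command --pt "0.05 0 0 -1 0" --pt "0.28 0 0 -1 0" --pt "0.28 0 0 -1 0" --pt "0.28 0 0 -1 0" --pt "0.28 0 0 -5 0" --pt "0.28 0 0 -15 0" --pt "0.28 0 0 -40 0" --pt "0.28 0 0 -80 0" --pt "0.28 0 0 -120 0" --pt "0.28 150 0 -120 0" --pt "0.28 150 0 -120 0" --pt "0.28 150 0 -120 0" --pt "0.28 150 0 -120 0"

```text
clock: 19.35
eef_pos: [398.0, -177.7, 202.8]
eef_rot: [-3.14, 0.002, -3.079]
wrist_force: [-0.2, -0.2, 0.1]
finger_gap: 26.3
finger_force: 0.0
```

```bash
python3 - <<'E'
from h import *
s=monitor.read_state();print(s['eef_pos'],s['finger_gap'],s['wrist_force'])
c=shot('scene');t=shot('top')
o=np.zeros((480,800,3),np.uint8);o[:,:480]=cv2.resize(c['img'][140:260,210:330],None,fx=4,fy=4);o[:320,480:]=cv2.resize(t['img'][150:230,325:405],None,fx=4,fy=4)
cv2.imwrite('pics/p8.png',o[:,:,::-1])
E
```

```text
[ 397.98043632 -177.68145144  202.77047463] 26.311029517651374 [-0.19837488 -0.19130299  0.12992436]
```

View pics/p8.png

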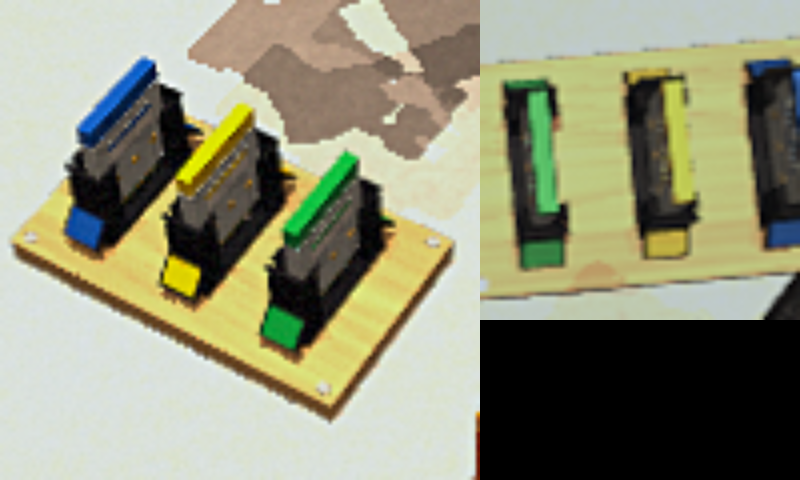

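All three modules stand level. The yellow one is fully home (top at about (263,177) in the scene view) and the robot is clear, so I'll hand in.

```bash
python3 -c "
from h import *
print(job.sign_off())"
```

```text
the job is handed in; nothing more can be done
None
```

The ejector rod is fully pressed, and the yellow module was pulled out and lowered fully home into the yellow-labelled cradle; blue and green were left standing, and the job was handed in at about 19.5 s.

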